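# Close and pin the leaning scrap tub

### The arm

A 6-joint arm with a two-finger parallel gripper is mounted at the origin on a cart in front of the work surface, level with it; the furniture and walls round the work are solid. World frame = base frame: x ahead of the robot, y to its left, z up, the work surface at z = 0. Lengths are in m, angles in degrees, forces in N, time in s.
With the tool pointing down it reaches from about 0.35 to 0.875 m from the base axis. Payload 4.2 kg.
Tool frame: the origin (TCP) lies midway between the tips of the shut fingers; the grasp point (between the pads) lies 19 mm behind it (r.grip_depth is the distance from the TCP to the grasp point, in m); z points along the fingers, y is the line along which they close (so a half turn about z gives the same grasp; the last joint's range is limited). The gripper opens to 87 mm and grips with 3 to 60 N. Pads are 19 mm wide; open, the fingers measure 117 mm over their backs; the gripper's body (75 mm by 190 mm) begins 51 mm behind the grasp point.
Start: joints at [84.374, 22.042, 0.453, 0, -68.411, -14.817], TCP at [0.218, 0.586, 0.223] pointing down, gripper open.
Joint ranges: [-179.83, 179.83], [-69.29, 118.12], [-61.27, 80.66], [-181.25, 117.63], [-171.15, -9.14], [-177.46, 177.46]. Speed limits (degrees/s): [159.86, 159.86, 180, 180, 180, 180].

### API

Orientations are given as [roll, pitch, yaw] about the fixed x, y, z axes, in that order (R = Rz(yaw) Ry(pitch) Rx(roll)).
In Python, from rig import status, imaging, job_done, nets, r gives the robot as it stands. The module is installed in compiled form; this text tells all that it offers.
- The arm moves only by the tool step_arm, never from a script. Its arguments are lists of equal length, an entry for each row: "dp": the shift along the tool's x, y, z in cm, a list of three; "turn": the turn, a rotation vector about the tool's x, y, z in rad, a list of three; "gripper": the closure, from 0 (fully open) to 1 (shut). A call has 1 to 5 rows; each row shifts and turns the commanded pose from where the row before left it, along the tool's axes as they then stand; what a row does not reach is not made up. A row lasts 1/10 s, in which the tool goes at most 50 mm and 8.59 degrees, less where a joint would pass 70% of its speed; a pose out of reach is approached as far as the arm can. A call with a gripper value outside its range is refused whole. The fingers move at their own pace and stop on an object; "grip_force" is the grip in N (left out, the last holds). Time passes only in rows, so rows that do not move let the fingers close. It gives the time, the measured TCP pose, the force, the opening and the grip force at its end, in the units of the state.
- status.sense(): the state, without advancing time (a new reading comes with each control period).
- imaging.snapshot(name): name is "scene" or "top"; returns (picture, depth): 400x640x3 uint8, red, green, blue; 400x640 float32, m along the optical axis (not along the pixel's ray), 0 where there is no reading.
- imaging.get_calibration(name): a dict with "fx", "fy", "cx", "cy" (pixels), "R" (3x3) and "t" (3): a world point X has camera coordinates R X + t. Camera axes: x right, y down, z forward; pixel columns grow to the right and rows downward; lengths in m; the calibration is good to about 2 mm. A picture is of the moment at which its call begins. get_calibration takes no time and is no camera call.
- job_done(): hands the job in; it is judged then, once.
Trained networks look in the newest picture that a camera, given by its name, has taken for a name from the list of things; names that differ only in an ending like _2 or _b are one class to them, and where a whole thing is asked for, a point or a joint stands for the part that bears it (a point fixed in the world has none). Each returns a list of dicts, best first, with "conf" (0 to 1); they miss things now and then, are a little off and sometimes report something else, mostly with a low value. They report only what shows in the picture. A call takes as long as a camera call.
- nets.search_frame(thing, camera): "bbox" ([centre column, centre row, width, height] in pixels, round what is visible of it).
- nets.outline_of(thing, camera): "mask" (400x640 bool, what is visible of it) and "bbox" ([centre column, centre row, width, height] in pixels, round what is visible of it).
- nets.landmark_of(thing, camera): "at" ([column, row] in pixels: a listed point, or the origin of a listed thing).
The state is a dict: "time_s": time; "joints": joint angles; "joint_vel": joint speeds; "joint_efforts": joint torques, N m; "tcp_pos": TCP position; "eef_rot": TCP orientation; "contact_force": force on the tool from outside, world axes, zero at the start; "wrist_torque": the same for the moment, N m; "opening": opening from 0.0 (shut) to 1.0 (fully open); "grip_force": force on a finger pad.
Only numpy, scipy, OpenCV 4.12 (cv2) and the standard library are available. Lean on these libraries where they do the work, as an engineer would, in place of code of your own. Each camera call takes 0.05 s, during which the arm holds its last target. There are 200 camera calls.

### The job

Close the green scrap tub on its sloping stand: put the orange lid on with its lug over the tub's lug, and press it down past the ball catches until it is fully home, flush all round the rim. Then take the red-handled pin from its wooden rest, push it through the holes of both lugs until its collar lies on the lid, and let go. Leave the glue bottle and the tape roll undisturbed.

Things in the scene. Friction and masses are not known exactly. Their poses are not given: they have to be found in the camera images.
- tub_mouth (a point): Centre of the green tub's mouth, in the rim plane. The fixed tub leans 30 degrees, mouth up and to the right (yaw varies). z: square to the rim, out of the tub (the lid goes on along -z); x: to the tub's higher, left side; y: roughly towards the robot. Tub 82 (x) x 94 (y) x 60 mm deep, mouth 72 x 84 mm. With the lid home, lid_grip is on this z axis, 30 mm out, and the axes of lid and tub agree.
- catch0 (a joint): One of four brass ball catches in the low and high (x) walls (at y = -25 and +25 mm), 5 mm below the rim, standing 3.5 mm into the mouth; 0 = sprung out, grows as it is pressed into the wall (m, to 0.004). The lid's rib stops on them with the lid about 8 mm too high, needs about 10 to 15 N along -z at the lid's middle to pass, and is then held down by them.
- tub_hole (a point): Centre of the 13 mm through hole in the tub's lug, in its upper face, which is flush with the rim; 62 mm from tub_mouth along its +y (robot's side). The lug is 8 mm thick, 32 mm wide and reaches 77 mm from the mouth's centre; free space below it. Axes as for tub_mouth.
- stand: Wooden stand, fixed, base 120 x 110 x 10 mm, under the tub. Origin: centre of its underside on the bench, z up, x to the higher side. The tub's mouth is about 98 mm above the bench.
- lid_grip (a point): Grasp point on the black bar handle of the loose orange lid (about 90 g): bar 14 (x) x 50 (y) x 34 mm high; point 24 mm above the lid plate, 10 mm below the bar's top, on the lid's centre line. Plate 86 (x) x 98 (y) x 6 mm; plug below 12 mm deep, 69 x 80 mm over its rib (1.5 to 2 mm play a side). The lid lies on its plug, handle up, point 42 mm above the bench. z up, y along the bar, lug at +y.
- lid_hole (a point): Centre of the 13 mm through hole in the lid's lug, in its upper face (level with the plate's); 62 mm from the lid's centre along the lid's +y. The lug is 6 mm thick. With the lid home it lies 6 mm above tub_hole along the tub's z. Axes as for lid_grip.
- pin_grip (a point): Grasp point on the round red grip (16 mm across, 34 mm long) of the loose locking pin (about 50 g), 24 mm above the underside of its collar, 14 mm below the grip's top. The pin is 74 mm long, z along it from tip to grip. At the start it stands upright, collar on top of a fixed wooden block (50 x 50 x 44 mm), shaft in its hole, this point 68 mm above the bench; it comes straight up.
- pin_collar (a point): Centre of the underside of the pin's collar (18 mm across, 4 mm thick). Below it the shaft is 9 mm across and 36 mm long, its last 8 mm tapered to a 4 mm tip. With the pin home this point is at lid_hole. Axes as for pin_grip.
- glue_bottle: White glue bottle with a red nozzle, 38 x 56 x 146 mm, standing loose on the bench; bystander. Origin at the centre of its underside, z up.
- tape_roll: Roll of brown masking tape, 83 mm across, 20 mm high, lying loose on the bench; bystander. Origin at the centre of its underside.

How it is judged (in metres and radians):
On the way, in this order (a step that is already met when the one before it is completed fails the run):
1. the lid is pressed home, flush all round the tub's rim, with its lug over the tub's lug (z of lid_grip in the frame of tub_mouth below 0.0325 m and angle between the z axis of lid_grip and the z axis of tub_mouth, either way round below 0.04 rad and distance between lid_hole and tub_hole below 0.0095 m), for 0.2 s.
2. the pin is through both lugs with its collar on the lid (all of step 1 and distance between pin_collar and lid_hole below 0.0045 m and angle between the z axis of pin_collar and the z axis of tub_mouth, either way round below 0.17 rad), for 0.2 s.
At the end, for the whole second after the job is handed in: Lid home: under 2.5 mm above its seat, square to the rim within 2.3 degrees, its lug over the tub's lug. Pin through both lugs: collar within 4.5 mm of its place on the lid, leaning under 10 degrees from the hole's axis. Both released and at rest (all of step 2 and linear speed of each of lid, pin below 0.01 m/s); the robot touches nothing.
It fails at once if the glue bottle is knocked over or shoved more than 30 mm (angle between glue_bottle's own z axis and vertical above 0.4 rad or distance of glue_bottle from where it was at the start of the episode above 0.03 m).
It fails at once if the tape roll is shoved more than 30 mm (distance of tape_roll from where it was at the start of the episode above 0.03 m).
It also fails if it takes over 59 s, if anything falls off the work surface, if the arm or the gripper's body presses on something with over 40 N, if the wrist force passes 120 N, or if a joint passes its speed limit or range.

## Working session

There is one attempt and no reset: what is moved stays moved. The work goes in short steps, Python scripts to look and compute and a tool call to move; the robot and the scene stay as the last step left them, time stands still between calls to the robot, and variables do not carry over. Pictures are saved under pics/ and viewed, at most 10 in all, crops included, and the job is handed in when it is done.

Besides the shell and the picture viewer there is one more tool, called after "Emit:" as name(argument=value, ...), one argument or row to a line, values as JSON. step_arm: Moves the arm, as the interface text tells. Its arguments: {"type":"object","properties":{"dp":{"type":"array"},"turn":{"type":"array"},"gripper":{"type":"array"},"grip_force":{"type":"number"}},"required":["dp","turn","gripper"]}

```bash
mkdir -p pics; cat > h.py <<'E'
import numpy as np, cv2
from scipy.spatial.transform import Rotation as Ro
from rig import status, imaging, job_done, nets, r
def snap(n,save=None):
    im,d=imaging.snapshot(n)
    if save: cv2.imwrite('pics/'+save,im[:,:,::-1])
    return im,d
def world(n,u,v,z):
    c=imaging.get_calibration(n); R=np.array(c['R']);t=np.array(c['t'])
    u,v,z=map(np.asarray,(u,v,z))
    P=np.stack([(u-c['cx'])/c['fx']*z,(v-c['cy'])/c['fy']*z,z+0*u],-1)
    return (P-t)@R
def ray(n,u,v,h):
    c=imaging.get_calibration(n); R=np.array(c['R']);t=np.array(c['t'])
    o=-R.T@t; d=R.T@np.array([(u-c['cx'])/c['fx'],(v-c['cy'])/c['fy'],1]); return o+d*(h-o[2])/d[2]
def proj(n,X):
    c=imaging.get_calibration(n); p=np.array(c['R'])@X+c['t']; return np.array([c['fx']*p[0]/p[2]+c['cx'],c['fy']*p[1]/p[2]+c['cy']])
E
python3 - <<'E'
from h import *
np.set_printoptions(precision=4,suppress=True)
print(status.sense()); print(r.grip_depth)
for n in ('scene','top'):
    im,d=snap(n,n+'0.png'); c=imaging.get_calibration(n); print(n,c['fx'],-np.array(c['R']).T@c['t'])
    for k,h in dict(tub_mouth=.098,tub_hole=.098,lid_grip=.042,lid_hole=.018,pin_grip=.068,pin_collar=.044,glue_bottle=0,tape_roll=0,stand=0).items():
        for a in nets.landmark_of(k,n)[:2]:
            u,v=a['at']; z=d[int(v),int(u)] if 0<=v<400 and 0<=u<640 else 0
            print(k,a['conf'],np.round(a['at'],1),'plane',ray(n,u,v,h),'depth',world(n,u,v,z))
E
```

```text
{'time_s': 0.0, 'joints': array([ 84.3755,  22.0909,   0.3799,  -0.0282, -68.4114, -14.8144]), 'joint_vel': array([-0.0134,  0.048 , -0.1109, -0.0188, -0.0366, -0.0699]), 'joint_efforts': array([  0.0005, -39.0665,  18.7406,   4.22  ,   0.0109,  -0.0002]), 'tcp_pos': array([0.2181, 0.5851, 0.2215]), 'eef_rot': array([179.875 ,  -0.0059, -20.4493]), 'contact_force': array([-0.2462, -0.0504,  0.5792]), 'wrist_torque': array([ 0.0094, -0.0273, -0.0053]), 'grip_force': 0.0, 'opening': 1.0011423776700012}
0.0187
scene 512.5403576819182 [-0.2382 -0.5652  0.6565]
tub_mouth 0.61 [316.1 188.5] plane [0.5582 0.0694 0.098 ] depth [0.578  0.0852 0.0841]
tub_hole 0.86 [297.1 197.2] plane [0.5003 0.0762 0.098 ] depth [0.5014 0.0771 0.0972]
lid_grip 0.58 [297.5 195.2] plane [0.5824 0.1461 0.042 ] depth [0.5025 0.0769 0.1019]
lid_grip 0.57 [386.1 267.4] plane [ 0.4776 -0.1731  0.042 ] depth [ 0.4666 -0.1792  0.0515]
lid_hole 0.6 [380.1 297.3] plane [ 0.4205 -0.198   0.018 ] depth [ 0.4203 -0.1981  0.0182]
pin_grip 0.67 [213.1 180. ] plane [0.4713 0.3217 0.068 ] depth [0.4593 0.3067 0.078 ]
pin_colla
[... 655 characters left out ...]
ole 0.44 [220.3 253.3] plane [0.4516 0.3082 0.098 ] depth [0.4512 0.3118 0.0801]
lid_grip 0.77 [416.1 245.5] plane [ 0.4712 -0.178   0.042 ] depth [ 0.4713 -0.1765  0.0505]
lid_hole 0.96 [422.3 269.8] plane [ 0.4083 -0.1979  0.018 ] depth [ 0.4084 -0.1975  0.02  ]
pin_grip 0.45 [220.6 248.9] plane [0.4617 0.3137 0.068 ] depth [0.4619 0.3112 0.0805]
pin_collar 0.58 [224.7 252.2] plane [0.453 0.308 0.044] depth [0.4535 0.3041 0.0646]
glue_bottle 0.69 [237.7 148.5] plane [0.7261 0.2869 0.    ] depth [0.7142 0.2755 0.0669]
tape_roll 0.57 [401.  155.3] plane [ 0.7101 -0.1473  0.    ] depth [ 0.71   -0.1472  0.0009]
stand 0.59 [308.7 208.8] plane [0.5664 0.0976 0.    ] depth [0.5617 0.0951 0.0788]
```

View pics/scene0.png

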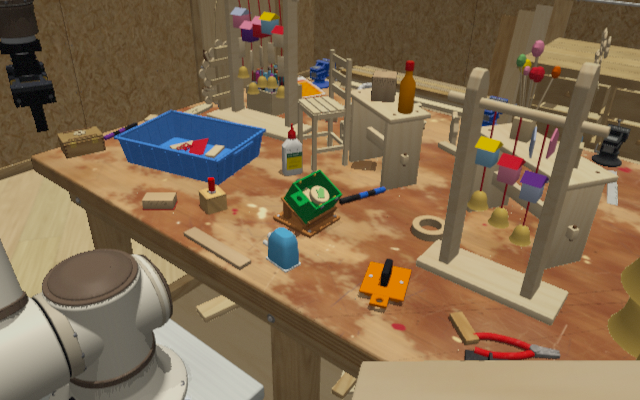

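View pics/top0.png

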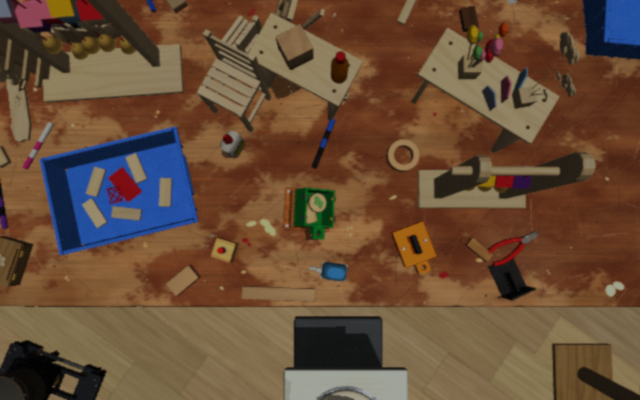

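The scene view shows the lid at (386,283), lug towards the robot. The tub is at (313,195), the pin at (212,195) and a blue bystander at (283,248). The top view agrees: lid (415,245), tub (317,208), pin (222,249). I'll refine these with colour and depth.

```bash
cat > m.py <<'E'
from h import *
np.set_printoptions(precision=4,suppress=True)
def pts(n,im,d,lo,hi,box):
    hsv=cv2.cvtColor(im,cv2.COLOR_RGB2HSV); m=cv2.inRange(hsv,lo,hi)>0
    u0,v0,u1,v1=box; k=np.zeros_like(m);k[v0:v1,u0:u1]=1; m&=k&(d>0)
    v,u=np.nonzero(m); return u,v,world(n,u,v,d[v,u]),m
if __name__=='__main__':
  for n,bl,bt,bp in (('top',(385,215,445,280),(283,180,345,245),(208,235,238,265)),('scene',(355,255,420,315),(275,165,350,235),(200,172,228,215))):
    im,d=snap(n)
    u,v,P,m=pts(n,im,d,(8,150,90),(22,255,255),bl)
    q=P[(P[:,2]>.012)&(P[:,2]<.024)]
    print(n,'lid n',len(q),'z',np.median(q[:,2]),'rect',cv2.minAreaRect(q[:,:2].astype(np.float32)),'mean',q.mean(0))
    u,v,P,m=pts(n,im,d,(0,0,0),(180,255,60),bl); q=P[(P[:,2]>.03)&(P[:,2]<.06)]
    if len(q)>5: print('bar',len(q),q.min(0),q.max(0),q.mean(0),cv2.minAreaRect(q[:,:2].astype(np.float32)))
    u,v,P,m=pts(n,im,d,(45,80,30),(85,255,255),bt)
    # rim plane: RANSAC with 30deg tilt
    best=None;rng=np.random.default_rng(0)
    for _ in range(3000):
        a=P[rng.choice(len(P),3,False)]; nn=np.cross(a[1]-a[0],a[2]-a[0]); L=np.linalg.norm(nn)
        if L<1e-4: continue
        nn/=L; nn*=np.sign(nn[2])
        if abs(np.degrees(np.arccos(nn[2]))-30)>3: continue
        i=np.abs((P-a[0])@nn)<.003
        if best is None or i.sum()>best.sum(): best=i
    q=P[best];c=q.mean(0);nn=np.linalg.svd(q-c)[2][2];nn*=np.sign(nn[2])
    print('tub',len(P),len(q),'c',c,'n',nn,'tilt',np.degrees(np.arccos(nn[2])),'yaw of n',np.degrees(np.arctan2(nn[1],nn[0])))
    ex=np.array([-nn[0],-nn[1],0]);ex[2]=-(ex@nn)/nn[2];ex/=np.linalg.norm(ex);ey=np.cross(nn,ex)
    w=np.stack([(q-c)@ex,(q-c)@ey],-1).astype(np.float32); rc=cv2.minAreaRect(w); print('rimrect',rc,'centre',c+rc[0][0]*ex+rc[0][1]*ey,'ext',w.min(0),w.max(0))
    wb=w[np.abs(w[:,0])<.5]
    u,v,P,m=pts(n,im,d,(0,150,80),(6,255,255),bp); q=P[P[:,2]>.05]
    print('pin',len(q),q.mean(0) if len(q) else 0,q.min(0),q.max(0))
    big=cv2.resize(im[min(bl[1],bt[1]):max(bl[3],bt[3]),min(bl[0],bt[0]):max(bl[2],bt[2])],None,fx=5 if n=='scene' else 4.5,fy=5 if n=='scene' else 4.5,interpolation=cv2.INTER_CUBIC)
    cv2.imwrite('pics/crop_%s.png'%n,big[:600,:800,::-1])
E
python3 m.py
```

```text
top lid n 1156 z 0.018171867437731262 rect ((0.4619865417480469, -0.18311473727226257), (0.12579162418842316, 0.08611448109149933), 20.502185821533203) mean [ 0.4689 -0.1795  0.0182]
bar 103 [ 0.4523 -0.188   0.0304] [ 0.4953 -0.1636  0.0576] [ 0.4746 -0.175   0.0492] ((0.4744741916656494, -0.17580832540988922), (0.04692855477333069, 0.01181517168879509), 19.25556755065918)
tub 1182 296 c [0.543  0.0715 0.0999] n [-0.0185 -0.5013  0.8651] tilt 30.110864739313396 yaw of n -92.11670692529486
rimrect ((-0.0025274790823459625, -0.006351020187139511), (0.12124720215797424, 0.08449921011924744), 89.70349884033203) centre [0.5493 0.069  0.0987] ext [-0.045  -0.0669] [0.0398 0.0542]
pin 27 [0.4591 0.3108 0.082 ] [0.4542 0.3049 0.0741] [0.4643 0.3175 0.0888]
scene lid n 1396 z 0.017223103582492887 rect ((0.45824968814849854, -0.1830960065126419), (0.1277409791946411, 0.08627176284790039), 20.492767333984375) mean [ 0.4589 -0.1844  0.0172]
bar 174 [ 0.4457 -0.1933  0.0309] [ 0.4944 -0.1652  0.0534] [ 0.4634 -0.1821  0.0468] ((0.470927894115448, -0.17876209318637848), (0.050607964396476746, 0.013987450860440731), 20.628582000732422)
tub 1448 399 c [0.5382 0.0681 0.0965] n [-0.0162 -0.4926  0.8701] tilt 29.52734047086084 yaw of n -91.88409426001417
rimrect ((-1.039355993270874e-06, -0.007272802293300629), (0.0862540602684021, 0.12732726335525513), 0.7154118418693542) centre [0.5454 0.0679 0.0965] ext [-0.0432 -0.0713] [0.0432 0.0562]
pin 70 [0.4532 0.3088 0.0699] [0.4478 0.3026 0.0528] [0.4615 0.3204 0.0831]
```

```bash
cat > fit.py <<'E'
from m import *
from scipy.optimize import minimize
def frame(yaw,tilt):  # yaw: heading of -y axis rel. world x ; z leans towards low side
    return Ro.from_euler('z',yaw,degrees=True).as_matrix()@np.array([[0,-1,0],[1,0,0],[0,0,1.]])@Ro.from_euler('y',-tilt,degrees=True).as_matrix()
def render(n,o,F,polys,S=8):
    out=np.zeros((400*S,640*S),np.uint8) if 0 else None
    c=imaging.get_calibration(n); Rm=np.array(c['R']);t=np.array(c['t'])
    img=np.zeros((400,640),np.float32)
    for p,val in polys:
        X=np.array(p)@F.T+o; X=X@Rm.T+t
        uv=np.stack([c['fx']*X[:,0]/X[:,2]+c['cx'],c['fy']*X[:,1]/X[:,2]+c['cy']],-1)
        u0=np.floor(uv.min(0)).astype(int)-2; w,h=(np.ceil(uv.max(0)).astype(int)+3-u0)
        b=np.zeros((h*S,w*S),np.uint8); cv2.fillPoly(b,[np.round(((uv-u0+.5)*S-.5)*16).astype(np.int32)],255,shift=4)
        b=cv2.resize(b,(w,h),interpolation=cv2.INTER_AREA).astype(np.float32)/255
        a=img[u0[1]:u0[1]+h,u0[0]:u0[0]+w]; a+=b*(1 if val else -1)
    return np.clip(img,0,1)
def rect(x0,x1,y0,y1,z=0): return [(x0,y0,z),(x1,y0,z),(x1,y1,z),(x0,y1,z)]
def circ(y,rad,z=0): return [(rad*np.cos(a),y+rad*np.sin(a),z) for a in np.linspace(0,6.28,24)]
def outl(hx,hy,z=0): return [(-hx,-hy,z),(hx,-hy,z),(hx,hy,z),(.016,hy,z),(.016,.077,z),(-.016,.077,z),(-.016,hy,z),(-hx,hy,z)]
TUB=[(outl(.041,.047),1),(rect(-.036,.036,-.042,.042),0),(circ(.062,.0065),0)]
LID=[(outl(.043,.049,-.024),1),(circ(.062,.0065,-.024),0)]
def fit(n,mask,polys,x0,z,tilt):
    mk=mask.astype(np.float32)
    f=lambda p:float(((render(n,np.array([p[0],p[1],z]),frame(p[2]*500,tilt),polys)-mk)**2).sum())
    best=min((minimize(f,np.array([x0[0],x0[1],(x0[2]+dy)/500]),method='Nelder-Mead',options=dict(initial_simplex=np.array([x0[0],x0[1],(x0[2]+dy)/500])+.004*np.vstack([np.zeros(3),np.eye(3)]),xatol=1e-5)) for dy in(-4,0,4)),key=lambda s:s.fun)
    return best.x*[1,1,500],best.fun,mask.sum()
def tubmask(n,im,d,box,o,yaw):
    u,v,P,m=pts(n,im,d,(45,80,30),(85,255,255),box); nn=frame(yaw,30)[:,2]
    k=np.abs((P-o)@nn)<.005; mm=np.zeros(m.shape,bool); mm[v[k],u[k]]=1; return mm
E
cat > f1.py <<'E'
from fit import *
for n,bl,bt in (('top',(385,215,445,280),(283,180,345,245)),('scene',(355,255,420,315),(275,165,350,235))):
    im,d=snap(n); dx=.002 if n=='top' else -.002
    for z in (.098,):
        o=np.array([.562+dx,.069,z]); y=0
        for _ in range(2):
            mm=tubmask(n,im,d,bt,o,y); p,c,s=fit(n,mm,TUB,(o[0],o[1],y),z,30); o=np.array([p[0],p[1],z]);y=p[2]
        print(n,'tub',p,c,s)
    u,v,P,m=pts(n,im,d,(8,150,90),(22,255,255),bl); k=(P[:,2]>.01)&(P[:,2]<.03)
    if n=='top':
        mm=np.zeros(m.shape,bool);mm[v[k],u[k]]=1; uu,vv,P2,m2=pts(n,im,d,(0,0,0),(180,255,60),bl);k2=P2[:,2]>.028;mm[vv[k2],uu[k2]]=1
        mm=cv2.morphologyEx(mm.astype(np.uint8),cv2.MORPH_CLOSE,np.ones((2,2)))>0
    else:
        mm=np.zeros(m.shape,bool);mm[v[k],u[k]]=1; uu,vv,P2,m2=pts(n,im,d,(0,0,0),(180,255,60),bl);k2=P2[:,2]>.025;mm[vv[k2],uu[k2]]=1
    p2,c,s=fit(n,mm,LID,(.473+dx,-.178,20.5),.042,0); print(n,'lid',p2,c,s)
    if n=='top':
        u0,v0,u1,v1=285,180,440,280
        big=cv2.resize(im[v0:v1,u0:u1],None,fx=5,fy=5,interpolation=cv2.INTER_CUBIC)[:,:,::-1].copy()
        for o,F,po in ((o,frame(y,30),TUB),(np.array([p2[0],p2[1],.042]),frame(p2[2],0),LID)):
            for q,_ in po:
                uv=np.array([proj(n,np.array(x)@F.T+o) for x in q]); cv2.polylines(big,[np.round((uv-[u0,v0]+.5)*5).astype(int)],True,(255,0,255),1)
        cv2.imwrite('pics/fit1.png',big)
E
python3 f1.py
```

```text
top tub [ 0.5641  0.0694 -2.3817] 87.05673217773438 389
top lid [ 0.4723 -0.1804 20.7302] 54.412811279296875 1338
scene tub [ 0.5588  0.0655 -2.1873] 86.51881408691406 409
scene lid [ 0.468  -0.18   20.6645] 145.97714233398438 1606
```

View pics/fit1.png

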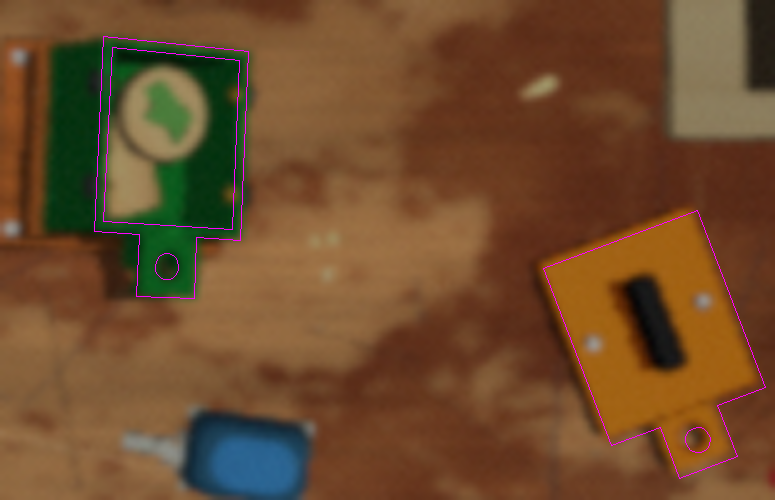

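The fit outline sits on the tub (rim 97–248 × 37–240) and on the lid (545–765 × 210–478) in the crop. Both cameras agree to about 3 mm and 0.3° of yaw. I'll move to the lid now and refine the lid-to-tub offset once it's held.

```bash
cat > plan.py <<'E'
from h import *
def Rt(yaw,n=(0,0,1)):  # tool with z=-n and closing axis along tub-like x at yaw
    n=np.array(n,float); n/=np.linalg.norm(n)
    x=np.array([np.cos(np.radians(yaw)),np.sin(np.radians(yaw)),0]); z=-n; x-=z*(x@z); x/=np.linalg.norm(x)
    return np.stack([x,np.cross(z,x),z],1)
def plan(targets,start=None):
    """targets: list of (tcp pos, R, rows)"""
    if start is None:
        s=status.sense(); p=np.array(s['tcp_pos']);R=Ro.from_euler('xyz',s['eef_rot'],degrees=True).as_matrix()
    else: p,R=start
    for q,Q,k in targets:
        q=np.array(q,float); rv=Ro.from_matrix(R.T@Q).as_rotvec(); 
        dist=np.linalg.norm(q-p)
        k=max(k,int(np.ceil(dist/.049)),int(np.ceil(np.linalg.norm(rv)/.148)))
        dp=[];tu=[]
        for i in range(k):
            Ri=R@Ro.from_rotvec(rv*i/k).as_matrix()
            dp.append([round(float(a),2) for a in Ri.T@(q-p)/k*100]); tu.append([round(float(a),3) for a in rv/k])
        print(k,'rows\n dp',dp,'\n turn',tu)
        p,R=q,Q
E
python3 - <<'E'
from plan import *
R=Rt(20.7)
plan([([.472,-.179,.15],R,1),([.472,-.179,.023],R,4)])
E
```

```text
17 rows
 dp [[2.97, 3.69, 0.43], [2.81, 3.82, 0.43], [2.65, 3.93, 0.43], [2.48, 4.04, 0.43], [2.31, 4.14, 0.43], [2.13, 4.23, 0.43], [1.95, 4.32, 0.43], [1.76, 4.4, 0.43], [1.58, 4.47, 0.43], [1.39, 4.53, 0.43], [1.19, 4.59, 0.43], [1.0, 4.63, 0.43], [0.8, 4.67, 0.43], [0.61, 4.7, 0.43], [0.41, 4.72, 0.43], [0.21, 4.73, 0.43], [0.01, 4.74, 0.43]] 
 turn [[0.0, 0.0, -0.042], [0.0, 0.0, -0.042], [0.0, 0.0, -0.042], [0.0, 0.0, -0.042], [0.0, 0.0, -0.042], [0.0, 0.0, -0.042], [0.0, 0.0, -0.042], [0.0, 0.0, -0.042], [0.0, 0.0, -0.042], [0.0, 0.0, -0.042], [0.0, 0.0, -0.042], [0.0, 0.0, -0.042], [0.0, 0.0, -0.042], [0.0, 0.0, -0.042], [0.0, 0.0, -0.042], [0.0, 0.0, -0.042], [0.0, 0.0, -0.042]]
4 rows
 dp [[0.0, 0.0, 3.17], [0.0, 0.0, 3.17], [0.0, 0.0, 3.17], [0.0, 0.0, 3.17]] 
 turn [[0.0, 0.0, 0.0], [0.0, 0.0, 0.0], [0.0, 0.0, 0.0], [0.0, 0.0, 0.0]]
```

Emit:
step_arm(
  dp=[
    [3.0,3.7,0.4],
    [2.8,3.8,0.4],
    [2.65,3.95,0.4],
    [2.5,4.05,0.4],
    [2.3,4.15,0.4],
  ],
  turn=[
    [0,0,-0.042],
    [0,0,-0.042],
    [0,0,-0.042],
    [0,0,-0.042],
    [0,0,-0.042],
  ],
  gripper=[0,0,0,0,0],
)

```text
time_s: 1.7
tcp_pos: [0.2934, 0.3584, 0.2026]
eef_rot: [-180.0, -0.0, -8.3]
contact_force: [0.5, -0.4, 0.9]
opening: 1.002
grip_force: 0.0
```

Emit:
step_arm(
  dp=[
    [2.15,4.2,0.4],
    [1.95,4.3,0.4],
    [1.75,4.4,0.4],
    [1.6,4.5,0.4],
    [1.4,4.5,0.4],
  ],
  turn=[
    [0,0,-0.042],
    [0,0,-0.042],
    [0,0,-0.042],
    [0,0,-0.042],
    [0,0,-0.042],
  ],
  gripper=[0,0,0,0,0],
)

```text
time_s: 2.2
tcp_pos: [0.3681, 0.134, 0.1829]
eef_rot: [-180.0, -0.1, 3.8]
contact_force: [1.4, -0.1, -0.0]
opening: 0.998
grip_force: 0.0
```

Emit:
step_arm(
  dp=[
    [1.2,4.6,0.4],
    [1.0,4.6,0.4],
    [0.8,4.7,0.4],
    [0.6,4.7,0.4],
    [0.4,4.7,0.4],
  ],
  turn=[
    [0,0,-0.042],
    [0,0,-0.042],
    [0,0,-0.042],
    [0,0,-0.042],
    [0,0,-0.042],
  ],
  gripper=[0,0,0,0,0],
)

```text
time_s: 2.7
tcp_pos: [0.4422, -0.0913, 0.1629]
eef_rot: [180.0, -0.1, 15.8]
contact_force: [0.8, 0.7, -0.0]
opening: 1.003
grip_force: 0.0
```

Emit:
step_arm(
  dp=[
    [0.2,4.7,0.4],
    [0,4.7,0.4],
    [0,0,0],
  ],
  turn=[
    [0,0,-0.042],
    [0,0,-0.042],
    [0,0,0],
  ],
  gripper=[0,0,0],
)

```text
time_s: 3.0
tcp_pos: [0.4719, -0.183, 0.1537]
eef_rot: [180.0, 0.0, 20.1]
contact_force: [-0.6, 0.4, -0.2]
opening: 0.999
grip_force: 0.0
```

```bash
python3 - <<'E'
from plan import *
R=Rt(20.7); print(status.sense()['tcp_pos'],status.sense()['eef_rot'],status.sense()['joints'])
plan([([.472,-.179,.023],R,4)])
E
```

```text
[ 0.47185314 -0.1830377   0.15371737] [1.79959424e+02 3.88757098e-02 2.01364006e+01] [-2.76283470e+00  1.42453589e+01 -2.17830491e+01  6.49071423e-02
 -5.39916327e+01  1.12861081e+02]
4 rows
 dp [[0.04, -0.1, 3.27], [0.04, -0.1, 3.27], [0.04, -0.09, 3.27], [0.04, -0.09, 3.27]] 
 turn [[0.0, 0.0, -0.002], [0.0, 0.0, -0.002], [0.0, 0.0, -0.002], [0.0, 0.0, -0.002]]
```

Emit:
step_arm(
  dp=[
    [0.05,-0.1,3.3],
    [0.05,-0.1,3.3],
    [0.05,-0.1,3.3],
    [0,-0.1,3.2],
    [0,0,0],
  ],
  turn=[
    [0,0,-0.005],
    [0,0,-0.005],
    [0,0,0],
    [0,0,0],
    [0,0,0],
  ],
  gripper=[0,0,0,0,0],
)

```text
time_s: 3.5
tcp_pos: [0.4685, -0.1738, 0.0207]
eef_rot: [-179.8, 0.4, 21.1]
contact_force: [-0.1, 0.0, 0.0]
opening: 1.001
grip_force: 0.0
```

Emit:
step_arm(
  dp=[
    [0,0,0],
    [0,0,0],
    [0,0,0],
    [0,0,0],
    [0,0,0],
  ],
  turn=[
    [0,0,0],
    [0,0,0],
    [0,0,0],
    [0,0,0],
    [0,0,0],
  ],
  gripper=[0.8,0.9,1,1,1],
  grip_force=40,
)

```text
time_s: 4.0
tcp_pos: [0.4712, -0.1744, 0.0243]
eef_rot: [180.0, -0.1, 21.0]
contact_force: [0.1, -0.2, 0.2]
opening: 0.633
grip_force: 0.0
```

Emit:
step_arm(
  dp=[
    [0,0,0],
    [0,0,0],
    [0,0,0],
  ],
  turn=[
    [0,0,0],
    [0,0,0],
    [0,0,0],
  ],
  gripper=[1,1,1],
  grip_force=40,
)

```text
time_s: 4.3
tcp_pos: [0.4708, -0.1744, 0.0236]
eef_rot: [180.0, 0.0, 21.0]
contact_force: [-0.3, 0.1, -0.0]
opening: 0.352
grip_force: 0.0
```

Emit:
step_arm(
  dp=[
    [0,0,0],
    [0,0,0],
    [0,0,0],
    [0,0,0],
    [0,0,0],
  ],
  turn=[
    [0,0,0],
    [0,0,0],
    [0,0,0],
    [0,0,0],
    [0,0,0],
  ],
  gripper=[1,1,1,1,1],
  grip_force=40,
)

```text
time_s: 4.8
tcp_pos: [0.4708, -0.1744, 0.0235]
eef_rot: [-180.0, 0.0, 21.0]
contact_force: [-0.6, 0.1, -0.2]
opening: 0.156
grip_force: 40.0
```

```bash
python3 - <<'E'
from plan import *
from fit import frame
s=status.sense();print(s['tcp_pos'],s['eef_rot'],s['opening'],s['grip_force'])
F=frame(-2.3,30);n=F[:,2];print(F)
tub=np.array([.5615,.0675,.098]); g=r.grip_depth
def tcp(h): return tub+n*(.030+h-g)
p0=np.array(s['tcp_pos']);R0=Rt(20.95)
R=Rt(-2.3,n)
plan([([p0[0],p0[1],.16],R0,3),(tcp(.07),R,1)])
print(tcp(.07),R)
E
```

```text
[ 0.4708 -0.1744  0.0235] [-179.9965    0.0049   21.0354] 0.15640278183031034 39.999860068783164
[[ 0.0348 -0.9992 -0.0201]
 [ 0.8653  0.0401 -0.4996]
 [ 0.5     0.      0.866 ]]
3 rows
 dp [[-0.0, -0.0, -4.55], [-0.0, -0.0, -4.55], [-0.0, -0.0, -4.55]] 
 turn [[-0.0, 0.0, 0.0], [-0.0, 0.0, 0.0], [-0.0, 0.0, 0.0]]
5 rows
 dp [[3.1, -3.12, -0.17], [2.85, -3.36, 0.23], [2.56, -3.53, 0.64], [2.26, -3.63, 1.06], [1.94, -3.66, 1.49]] 
 turn [[0.103, 0.021, 0.079], [0.103, 0.021, 0.079], [0.103, 0.021, 0.079], [0.103, 0.021, 0.079], [0.103, 0.021, 0.079]]
[0.5599 0.0269 0.1684] [[ 0.9992 -0.0348  0.0201]
 [-0.0401 -0.8653  0.4996]
 [-0.     -0.5    -0.866 ]]
```

Emit:
step_arm(
  dp=[
    [0,0,-2],
    [0,0,-3.5],
    [0,0,-4],
    [0,0,-4.2],
  ],
  turn=[
    [0,0,0],
    [0,0,0],
    [0,0,0],
    [0,0,0],
  ],
  gripper=[1,1,1,1],
)

```text
time_s: 5.2
tcp_pos: [0.4699, -0.1743, 0.1614]
eef_rot: [-179.9, 0.1, 21.0]
contact_force: [0.5, -0.3, 0.3]
opening: 0.157
grip_force: 40.0
```

Emit:
step_arm(
  dp=[
    [3.1,-3.1,-0.2],
    [2.85,-3.35,0.2],
    [2.55,-3.55,0.65],
    [2.25,-3.65,1.05],
    [1.95,-3.65,1.5],
  ],
  turn=[
    [0.103,0.021,0.079],
    [0.103,0.021,0.079],
    [0.103,0.021,0.079],
    [0.103,0.021,0.079],
    [0.103,0.021,0.079],
  ],
  gripper=[1,1,1,1,1],
)

```text
time_s: 5.7
tcp_pos: [0.5603, 0.0288, 0.1698]
eef_rot: [-149.8, 0.1, -2.3]
contact_force: [-0.7, -0.6, -1.5]
opening: 0.158
grip_force: 40.0
```

Emit:
step_arm(
  dp=[
    [0,0,0],
    [0,0,0],
    [0,0,0],
  ],
  turn=[
    [0,0,0],
    [0,0,0],
    [0,0,0],
  ],
  gripper=[1,1,1],
)

```text
time_s: 6.0
tcp_pos: [0.5587, 0.0266, 0.1692]
eef_rot: [-150.1, 0.1, -2.1]
contact_force: [0.5, -0.6, -1.0]
opening: 0.155
grip_force: 40.0
```

```bash
cat > f2.py <<'E'
from fit import *
import sys
tag=sys.argv[1]
s=status.sense();p=np.array(s['tcp_pos']);R=Ro.from_euler('xyz',s['eef_rot'],degrees=True).as_matrix()
print(p,s['eef_rot'],s['opening'],s['contact_force'])
g=p-R[:,2]*r.grip_depth
for n in('top','scene'):
    im,d=snap(n); c=proj(n,g).astype(int)
    b=(c[0]-60,c[1]-60,c[0]+60,c[1]+60)
    u,v,P,m=pts(n,im,d,(8,150,60),(22,255,255),b)
    # lid coords relative to grasp using tool axes: x=-tool y, y=-tool x, z=-tool z
    L=(P-g)@np.stack([-R[:,1],-R[:,0],-R[:,2]],1)
    k=np.abs(L[:,2]+.024)<.008; Lk=L[k]; c0=Lk.mean(0); nn=np.linalg.svd(Lk-c0)[2][2]; nn*=np.sign(nn[2])
    A=np.c_[Lk[:,:2],np.ones(len(Lk))]; co=np.linalg.lstsq(A,Lk[:,2],rcond=None)[0]
    print(n,len(Lk),'plate z',np.median(Lk[:,2]),'normal in expected frame(deg)',np.degrees(nn[:2]),'rect',cv2.minAreaRect(Lk[:,:2].astype(np.float32)),'ext',np.percentile(Lk,1,axis=0)[:2],np.percentile(Lk,99,axis=0)[:2])
    for nm in ('lid_hole','tub_hole'):
        for a in nets.landmark_of(nm,n)[:1]:
            q=a['at']; # intersect with plate plane
            cal=imaging.get_calibration(n);Rc=np.array(cal['R']);o=-Rc.T@cal['t'];dd=Rc.T@np.array([(q[0]-cal['cx'])/cal['fx'],(q[1]-cal['cy'])/cal['fy'],1])
            N=-R[:,2]; pl=g-.024*N
            X=o+dd*((pl-o)@N)/(dd@N); print('  ',nm,a['conf'],q,'in lid frame (if in plate plane)',(X-g)@np.stack([-R[:,1],-R[:,0],-R[:,2]],1), 'world at .098',ray(n,*q,.098))
    big=cv2.resize(im[max(b[1],0):b[3],b[0]:b[2]],None,fx=3.3,fy=3.3,interpolation=cv2.INTER_CUBIC); cv2.imwrite(f'pics/{tag}_{n}.png',big[:,:,::-1])
a,b=[cv2.imread(f'pics/{tag}_{n}.png') for n in('top','scene')]; cv2.imwrite(f'pics/{tag}.png',np.hstack([a,b]))
E
python3 f2.py a
```

```text
[0.5587 0.0266 0.1692] [-150.1474    0.0697   -2.089 ] 0.1548127178684736 [ 0.5271 -0.6297 -0.9632]
top 97 plate z -0.024352661791128428 normal in expected frame(deg) [-1.2747  3.0052] rect ((0.027108419686555862, 0.053507525473833084), (0.029593687504529953, 0.040583137422800064), 6.418087959289551) ext [0.0119 0.0336] [0.0427 0.0724]
   lid_hole 0.41 [335.8, 235.5] in lid frame (if in plate plane) [-0.0024  0.0637 -0.024 ] world at .098 [0.4956 0.0281 0.098 ]
   tub_hole 0.78 [317.1, 233.5] in lid frame (if in plate plane) [ 0.0472  0.0611 -0.024 ] world at .098 [0.5003 0.0737 0.098 ]
scene 1027 plate z -0.02445629820337879 normal in expected frame(deg) [0.0198 0.3062] rect ((-0.0006484650075435638, 0.014879178255796432), (0.08613269031047821, 0.13016586005687714), 0.12978659570217133) ext [-0.043  -0.0464] [0.0409 0.0764]
   lid_hole 0.57 [311.0, 178.1] in lid frame (if in plate plane) [-0.0012  0.0668 -0.024 ] world at .098 [0.59   0.1106 0.098 ]
   tub_hole 0.78 [299.3, 196.9] in lid frame (if in plate plane) [-0.0256  0.1254 -0.024 ] world at .098 [0.5044 0.0734 0.098 ]
```

View pics/a.png

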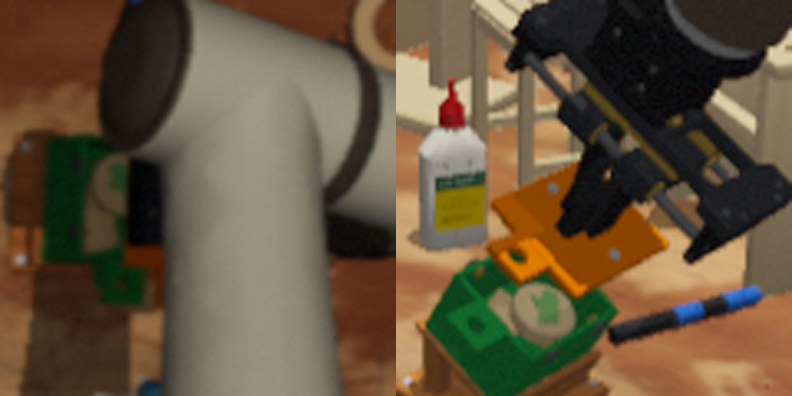

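```bash
cat > f3.py <<'E'
from fit import *
import sys
tag=sys.argv[1]; n='scene'
s=status.sense();p=np.array(s['tcp_pos']);R=Ro.from_euler('xyz',s['eef_rot'],degrees=True).as_matrix()
g=p-R[:,2]*r.grip_depth; F=np.stack([-R[:,1],-R[:,0],-R[:,2]],1)
im,d=snap(n)
im0=cv2.imread('pics/scene0.png')[:,:,::-1].copy()
# tub: current & initial picture, yaw fixed/free
for I,nm in ((im0,'old'),(im,'now')):
    o=np.array([.560,.067,.098]);y=-2.2
    for _ in range(3):
        mm=tubmask(n,I,d,(275,165,350,235),o,y) if I is im else tubmask(n,I,d,(275,165,350,235),o,y)
        mm&=True
        q,c,k=fit(n,mm,TUB,(o[0],o[1],y),.098,30); o=np.array([q[0],q[1],.098]);y=q[2]
    print(nm,'tub',q,c,k)
c=proj(n,g).astype(int)
u,v,P,m=pts(n,im,d,(8,150,60),(22,255,255),(c[0]-60,c[1]-60,c[0]+60,c[1]+60)); L=(P-g)@F; k=np.abs(L[:,2]+.024)<.006
mm=np.zeros(m.shape,bool);mm[v[k],u[k]]=1
# fill the occluded part: evaluate fit only outside dark gripper
hole=cv2.inRange(cv2.cvtColor(im,cv2.COLOR_RGB2HSV),(0,0,0),(180,255,55))>0
hole=cv2.dilate(hole.astype(np.uint8),np.ones((3,3)))>0
mk=mm.astype(np.float32); W=(~hole).astype(np.float32)
f=lambda a:float((W*(render(n,g+F@np.array([a[0],a[1],0]),F@Ro.from_rotvec([0,0,a[2]*5]).as_matrix(),LID)-mk)**2).sum())
b=minimize(f,[0,0,0],method='Nelder-Mead',options=dict(initial_simplex=.004*np.vstack([np.zeros(3),np.eye(3)])-.001,xatol=1e-5))
print('lid offset in its frame (mm) & deg',b.x[:2]*1e3,np.degrees(b.x[2]*5),b.fun,mk.sum())
lo=g+F@np.array([b.x[0],b.x[1],0]); LF=F@Ro.from_rotvec([0,0,b.x[2]*5]).as_matrix()
u0,v0,S=270,140,7
out=[]
for I,todo in ((im,[(lo,LF,LID)]),(im0,[(o,frame(y,30),TUB)])):
    big=cv2.resize(np.ascontiguousarray(I[v0:v0+85,u0:u0+85] if I is im else I[155:240,270:355]),None,fx=S-2.4,fy=S-2.4,interpolation=cv2.INTER_CUBIC)[:,:,::-1].copy(); vv=v0 if I is im else 155
    for oo,FF,po in todo:
        for q,_ in po:
            uv=np.array([proj(n,np.array(x)@FF.T+oo) for x in q]); cv2.polylines(big,[np.round((uv-[u0,vv]+.5)*(S-2.4)).astype(int)],True,(255,0,255),1)
    out.append(big)
cv2.imwrite(f'pics/{tag}.png',np.hstack(out))
# tub-frame error in scene-camera world
T=frame(y,30); print('tub o',o,'lid in tub frame (mm)',T.T@(lo-o)*1e3)
E
python3 f3.py b
```

```text
old tub [ 0.5587  0.0655 -2.1383] 105.22032928466797 319
now tub [ 0.5589  0.0662 -1.4759] 107.35145568847656 323
lid offset in its frame (mm) & deg [-1.5345  3.9983] 0.06414726282279952 57.159141540527344 1019.0
tub o [0.5589 0.0662 0.098 ] lid in tub frame (mm) [  0.3631   2.8719 100.3687]
```

View pics/b.png

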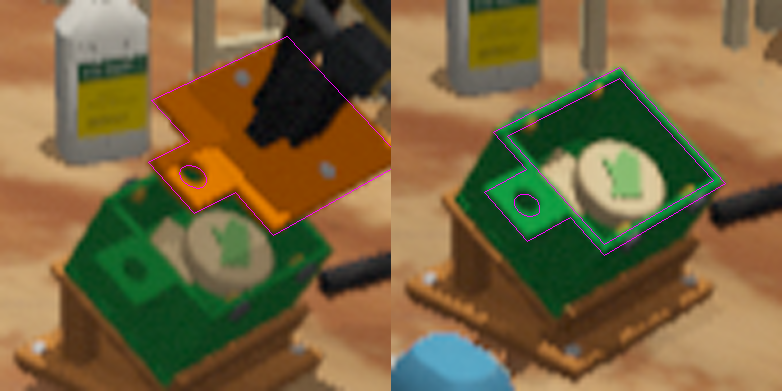

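The overlays land exactly on the held lid (152–390 × 38–235 in the left half) and on the tub rim (485–720 × 70–255 in the right half). The lid is 2.9 mm off along tub y, so I'll correct that and go lower.

Emit:
step_arm(
  dp=[
    [0.15,0.02,1.5],
    [0.15,0.02,1.5],
    [0,0,1.5],
    [0,0,0],
    [0,0,0],
  ],
  turn=[
    [0,0,0],
    [0,0,0],
    [0,0,0],
    [0,0,0],
    [0,0,0],
  ],
  gripper=[1,1,1,1,1],
)

```text
time_s: 6.85
tcp_pos: [0.5628, 0.0494, 0.1293]
eef_rot: [-150.1, 0.1, -2.1]
contact_force: [0.0, -0.1, -0.2]
opening: 0.16
grip_force: 40.0
```

```bash
sed -i "s/for I,nm in ((im0,'old'),(im,'now')):/for I,nm in ((im0,'old'),):/" f3.py
python3 - <<'E'
s=open('f3.py').read()
s=s.replace("print(nm,'tub',q,c,k)","pass")
s=s.replace("    for _ in range(3):","    q=np.array([.5587,.0655,-2.14]);o=np.array([q[0],q[1],.098]);y=q[2]\n    for _ in []:")
open('f3.py','w').write(s)
E
python3 f3.py c; python3 -c "
from h import *
s=status.sense();print(s['tcp_pos'],s['eef_rot'],s['contact_force'])"
```

```text
lid offset in its frame (mm) & deg [-1.8008  3.407 ] -0.4255001506310063 43.925846099853516 973.0
tub o [0.5587 0.0655 0.098 ] lid in tub frame (mm) [ 0.0651 -1.3562 53.8024]
[0.56328336 0.04914469 0.1300311 ] [-1.50111459e+02  3.58531686e-02 -2.08168876e+00] [-0.11212515  0.00454284 -0.7729624 ]
```

Emit:
step_arm(
  dp=[
    [-0.12,0,0.3],
    [0,0,0.4],
    [0,0,0.3],
    [0,0,0],
    [0,0,0],
  ],
  turn=[
    [0,0,0],
    [0,0,0],
    [0,0,0],
    [0,0,0],
    [0,0,0],
  ],
  gripper=[1,1,1,1,1],
)

```text
time_s: 7.4
tcp_pos: [0.5621, 0.054, 0.1216]
eef_rot: [-150.1, 0.0, -2.1]
contact_force: [0.3, -0.7, -0.6]
opening: 0.161
grip_force: 40.0
```

```bash
python3 f3.py d; python3 -c "
from h import *
s=status.sense();print(s['tcp_pos'],s['eef_rot'],s['contact_force'],s['wrist_torque'])"
```

```text
lid offset in its frame (mm) & deg [-1.5582  3.9457] -0.20426200901665975 48.55624771118164 960.0
tub o [0.5587 0.0655 0.098 ] lid in tub frame (mm) [ 0.4384  0.0906 44.7634]
[0.56220307 0.05402807 0.12165066] [-1.50091754e+02  1.56945519e-02 -2.11561088e+00] [ 0.81590938 -0.45426106 -0.48252044] [-1.17804563  0.00642395 -0.02585497]
```

View pics/d.png

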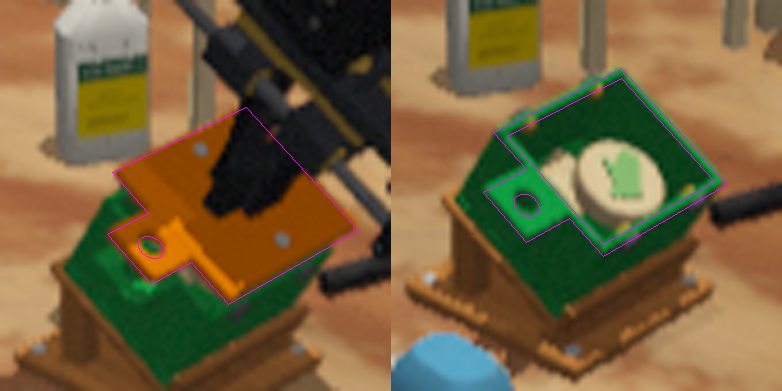

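The lid (110–357 × 108–303) is centred over the tub to within half a millimetre and just above the rim. I'll go down slowly and watch the force.

Emit:
step_arm(
  dp=[
    [0,0.03,0.2],
    [0,0,0.2],
    [0,0,0.1],
    [0,0,0],
  ],
  turn=[
    [0,0,0],
    [0,0,0],
    [0,0,0],
    [0,0,0],
  ],
  gripper=[1,1,1,1],
)

```text
time_s: 7.85
tcp_pos: [0.5621, 0.0564, 0.1169]
eef_rot: [-150.1, 0.1, -2.1]
contact_force: [-0.6, 0.2, -1.1]
opening: 0.159
grip_force: 40.0
```

Emit:
step_arm(
  dp=[
    [0,0,0.1],
    [0,0,0.1],
    [0,0,0.1],
    [0,0,0],
  ],
  turn=[
    [0,0,0],
    [0,0,0],
    [0,0,0],
    [0,0,0],
  ],
  gripper=[1,1,1,1],
)

```text
time_s: 8.25
tcp_pos: [0.5625, 0.0574, 0.1153]
eef_rot: [-150.1, -0.0, -2.1]
contact_force: [-1.2, -2.4, 4.5]
opening: 0.156
grip_force: 40.0
```

Emit:
step_arm(
  dp=[
    [0,0,0.1],
    [0,0,0.1],
    [0,0,0.1],
    [0,0,0],
  ],
  turn=[
    [0,0,0],
    [0,0,0],
    [0,0,0],
    [0,0,0],
  ],
  gripper=[1,1,1,1],
  grip_force=55,
)

```text
time_s: 8.65
tcp_pos: [0.5634, 0.0584, 0.1134]
eef_rot: [-150.1, -0.2, -2.1]
contact_force: [-1.4, -3.2, 5.6]
opening: 0.158
grip_force: 55.0
```

Emit:
step_arm(
  dp=[
    [0,0,0.1],
    [0,0,0.1],
    [0,0,0.1],
    [0,0,0],
  ],
  turn=[
    [0,0,0],
    [0,0,0],
    [0,0,0],
    [0,0,0],
  ],
  gripper=[1,1,1,1],
)

```text
time_s: 9.05
tcp_pos: [0.5631, 0.0611, 0.109]
eef_rot: [-150.1, -0.1, -2.2]
contact_force: [2.3, 1.8, -3.1]
opening: 0.158
grip_force: 55.0
```

Emit:
step_arm(
  dp=[
    [0,0,0.1],
    [0,0,0.1],
    [0,0,0],
    [0,0,0],
  ],
  turn=[
    [0,0,0],
    [0,0,0],
    [0,0,0],
    [0,0,0],
  ],
  gripper=[1,1,1,1],
)

```text
time_s: 9.45
tcp_pos: [0.5625, 0.0617, 0.1079]
eef_rot: [-150.1, 0.0, -2.1]
contact_force: [1.3, -1.3, 5.0]
opening: 0.154
grip_force: 55.0
```

```bash
python3 f3.py e; python3 -c "
from h import *
s=status.sense();print(s['tcp_pos'],s['eef_rot'],s['contact_force'],s['wrist_torque'])"
```

```text
lid offset in its frame (mm) & deg [-1.6975  3.3816] 0.04913095949856726 45.29104232788086 950.0
tub o [0.5587 0.0655 0.098 ] lid in tub frame (mm) [ 0.0802 -0.5977 29.0831]
[0.56254025 0.06166052 0.1079088 ] [-1.50090379e+02 -5.08977792e-03 -2.11387280e+00] [-0.03002773 -1.92632319  3.8485235 ] [-0.90967332 -0.08539786 -0.15468312]
```

Emit:
step_arm(
  dp=[
    [0,0,0.1],
    [0,0,0.1],
    [0,0,0],
    [0,0,0],
  ],
  turn=[
    [0,0,0],
    [0,0,0],
    [0,0,0],
    [0,0,0],
  ],
  gripper=[1,1,1,1],
)

```text
time_s: 9.9
tcp_pos: [0.5626, 0.0617, 0.1078]
eef_rot: [-150.1, -0.1, -2.0]
contact_force: [-2.4, -5.7, 11.6]
opening: 0.154
grip_force: 55.0
```

Emit:
step_arm(
  dp=[
    [0,0,0],
    [0,0,0],
    [0,0,0],
    [0,0,0],
    [0,0,0],
  ],
  turn=[
    [0,0,0],
    [0,0,0],
    [0,0,0],
    [0,0,0],
    [0,0,0],
  ],
  gripper=[0.4,0.4,0.4,0.4,0.4],
)

```text
time_s: 10.4
tcp_pos: [0.5621, 0.063, 0.1053]
eef_rot: [-150.1, 0.1, -2.1]
contact_force: [-0.8, 0.5, 1.2]
opening: 0.522
grip_force: 0.0
```

Emit:
step_arm(
  dp=[
    [0,0,-2],
    [0,0,-4],
    [0,0,-4],
    [0,0,-3],
    [0,0,0],
  ],
  turn=[
    [0,0,0],
    [0,0,0],
    [0,0,0],
    [0,0,0],
    [0,0,0],
  ],
  gripper=[0.4,0.4,0.4,0.4,0.4],
)

```text
time_s: 10.9
tcp_pos: [0.5623, -0.0039, 0.2228]
eef_rot: [-150.2, -0.5, -2.2]
contact_force: [-0.3, 0.7, -0.1]
opening: 0.598
grip_force: 0.0
```

```bash
python3 - <<'E'
from fit import *
n='scene'
im,d=snap(n,'after_lid.png'); F=frame(-2.14,30); g=np.array([.5587,.0655,.098])+F[:,2]*.030
u,v,P,m=pts(n,im,d,(8,150,60),(22,255,255),(255,140,365,240)); L=(P-g)@F; k=np.abs(L[:,2]+.024)<.008
Lk=L[k]; co,*_=np.linalg.lstsq(np.c_[Lk[:,:2],np.ones(len(Lk))],Lk[:,2],rcond=None); print('plane slopes deg',np.degrees(co[:2]),'z(mm)',co[2]*1e3,len(Lk),'median',np.median(Lk[:,2]))
mk=np.zeros(m.shape,np.float32);mk[v[k],u[k]]=1
hole=cv2.dilate((cv2.inRange(cv2.cvtColor(im,cv2.COLOR_RGB2HSV),(0,0,0),(180,255,55))>0).astype(np.uint8),np.ones((3,3)))>0;W=(~hole).astype(np.float32)
f=lambda a:float((W*(render(n,g+F@np.array([a[0],a[1],0]),F@Ro.from_rotvec([0,0,a[2]*5]).as_matrix(),LID)-mk)**2).sum())
b=minimize(f,[0,0,0],method='Nelder-Mead',options=dict(initial_simplex=.004*np.vstack([np.zeros(3),np.eye(3)])-.001,xatol=1e-5))
print('lid in tub (mm,deg)',b.x[:2]*1e3,np.degrees(b.x[2]*5),b.fun)
lo=g+F@np.array([b.x[0],b.x[1],0]);LF=F@Ro.from_rotvec([0,0,b.x[2]*5]).as_matrix()
hl=lo+LF@np.array([0,.062,-.024]); print('lid_hole scene-world',hl,proj(n,hl)); print([ (a['conf'],a['at']) for a in nets.landmark_of('lid_hole',n)[:2]])
# pin from top and scene
for c,bp in (('top',(208,235,238,265)),('scene',(200,172,228,215))):
    I,D=(im,d) if c=='scene' else snap('top')
    u,v,P,m=pts(c,I,D,(0,150,60),(8,255,255),bp); q=P[P[:,2]>.05]
    # pin axis assumed vertical; fit: centroid of pixels -> midgrip z .061(range .048-.082)
    print(c,len(q),u.min(),u.max(),v.min(),v.max(),'centroid px',u.mean(),v.mean(),'ray mid .065',ray(c,u.mean(),v.mean(),.065),'top .08',ray(c,u.mean(),v.mean(),.080), q.min(0),q.max(0))
    if c=='top':
        w=np.nonzero(P[:,2]>.074)[0]; print('topface',ray(c,u[w].mean(),v[w].mean(),.082))
E
```

```text
plane slopes deg [-0.1994 -0.2604] z(mm) -25.69721882287179 1115 median -0.025771206410769895
lid in tub (mm,deg) [-0.4249  0.034 ] -0.1368159081537153 46.51029586791992
lid_hole scene-world [0.4966 0.0646 0.1031] [300.009  197.5391]
[(0.8, [298.4, 196.4]), (0.21, [292.7, 171.6])]
top 31 210 228 235 252 centroid px 220.2 248.94285714285715 ray mid .065 [0.4615 0.3153 0.065 ] top .08 [0.4618 0.3123 0.08  ] [0.4542 0.3051 0.0674] [0.4642 0.3192 0.0862]
topface [0.4589 0.3114 0.082 ]
scene 74 208 214 178 190 centroid px 210.8918918918919 183.8783783783784 ray mid .065 [0.4582 0.3149 0.065 ] top .08 [0.4405 0.2926 0.08  ] [0.4468 0.3026 0.051 ] [0.4616 0.3192 0.0821]
```

The lid is home: slopes are under 0.3° and the offset under 0.5 mm. Next is the pin.

```bash
python3 - <<'E'
from plan import *
R=Rt(-2.1)
plan([([.460,.315,.15],R,7),([.460,.315,.0495],R,4)])
E
```

```text
7 rows
 dp [[-1.59, -3.39, 3.07], [-1.59, -3.61, 2.81], [-1.59, -3.81, 2.53], [-1.59, -3.98, 2.24], [-1.59, -4.14, 1.94], [-1.59, -4.27, 1.62], [-1.59, -4.38, 1.3]] 
 turn [[-0.075, 0.0, -0.0], [-0.075, 0.0, -0.0], [-0.075, 0.0, -0.0], [-0.075, 0.0, -0.0], [-0.075, 0.0, -0.0], [-0.075, 0.0, -0.0], [-0.075, 0.0, -0.0]]
4 rows
 dp [[0.0, 0.0, 2.51], [0.0, 0.0, 2.51], [0.0, 0.0, 2.51], [0.0, 0.0, 2.51]] 
 turn [[0.0, 0.0, 0.0], [0.0, 0.0, 0.0], [0.0, 0.0, 0.0], [0.0, 0.0, 0.0]]
```

Emit:
step_arm(
  dp=[
    [-1.6,-3.4,3.05],
    [-1.6,-3.6,2.8],
    [-1.6,-3.8,2.55],
    [-1.6,-4.0,2.25],
    [-1.6,-4.15,1.95],
  ],
  turn=[
    [-0.075,0,0],
    [-0.075,0,0],
    [-0.075,0,0],
    [-0.075,0,0],
    [-0.075,0,0],
  ],
  gripper=[0.4,0.4,0.4,0.4,0.4],
)

```text
time_s: 11.55
tcp_pos: [0.4865, 0.2262, 0.1683]
eef_rot: [-171.8, 0.1, -2.1]
contact_force: [1.3, -0.0, -0.1]
opening: 0.597
grip_force: 0.0
```

Emit:
step_arm(
  dp=[
    [-1.6,-4.25,1.6],
    [-1.6,-4.4,1.3],
    [0,0,0],
    [0,0,0],
  ],
  turn=[
    [-0.075,0,0],
    [-0.075,0,0],
    [0,0,0],
    [0,0,0],
  ],
  gripper=[0.4,0.4,0.4,0.4],
)

```text
time_s: 11.95
tcp_pos: [0.4575, 0.316, 0.148]
eef_rot: [179.6, 0.2, -1.9]
contact_force: [-0.1, -0.3, -0.6]
opening: 0.601
grip_force: 0.0
```

```bash
python3 - <<'E'
from plan import *
s=status.sense();p=np.array(s['tcp_pos']);print(p,s['eef_rot'])
plan([([.460,.315,.0495],Rt(-2.1),4)])
im,d=snap('scene')
c=proj('scene',[.46,.315,.075]).astype(int);print(c)
cv2.imwrite('pics/pin.png',cv2.resize(im[c[1]-50:c[1]+40,c[0]-50:c[0]+50],None,fx=6,fy=6,interpolation=cv2.INTER_CUBIC)[:,:,::-1])
E
```

```text
[0.45753441 0.31599219 0.1479714 ] [179.64266158   0.22676241  -1.85944766]
4 rows
 dp [[0.07, 0.01, 2.46], [0.07, 0.01, 2.46], [0.07, 0.01, 2.46], [0.06, 0.02, 2.46]] 
 turn [[0.002, 0.001, 0.001], [0.002, 0.001, 0.001], [0.002, 0.001, 0.001], [0.002, 0.001, 0.001]]
[211 179]
```

View pics/pin.png

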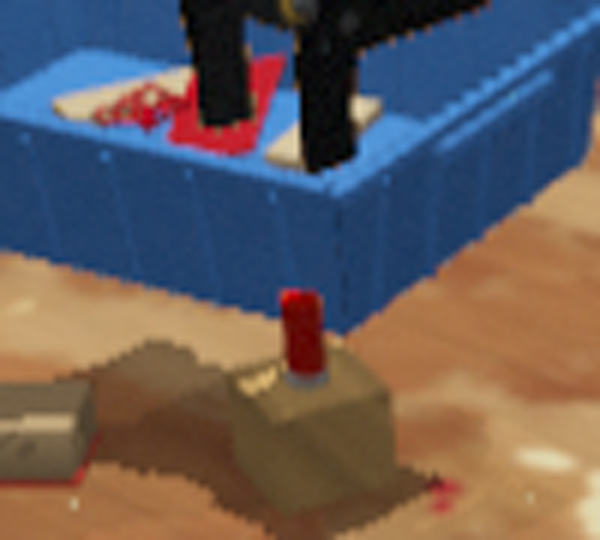

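The pin's grip shows at (303,335) in the crop. That agrees with the predicted pixel, and the open fingers are above it. I'll descend and grasp.

Emit:
step_arm(
  dp=[
    [0.05,0,2.45],
    [0.05,0,2.45],
    [0.05,0,2.45],
    [0.05,0,2.4],
    [0,0,0],
  ],
  turn=[
    [0.002,0,0],
    [0.002,0,0],
    [0,0,0],
    [0,0,0],
    [0,0,0],
  ],
  gripper=[0.4,0.4,0.4,0.4,0.4],
)

```text
time_s: 12.5
tcp_pos: [0.4604, 0.3106, 0.0498]
eef_rot: [179.8, 0.3, -2.4]
contact_force: [-0.5, 0.1, -0.5]
opening: 0.604
grip_force: 0.0
```

Emit:
step_arm(
  dp=[
    [0,0,0],
    [0,0,0],
    [0,0,0],
    [0,0,0],
    [0,0,0],
  ],
  turn=[
    [0,0,0],
    [0,0,0],
    [0,0,0],
    [0,0,0],
    [0,0,0],
  ],
  gripper=[1,1,1,1,1],
  grip_force=25,
)

```text
time_s: 13.0
tcp_pos: [0.4618, 0.3148, 0.0535]
eef_rot: [-179.9, -0.0, -2.1]
contact_force: [0.1, -0.8, 0.3]
opening: 0.229
grip_force: 0.0
```

Emit:
step_arm(
  dp=[
    [0,0,0],
    [0,0,0],
    [0,0,0],
    [0,0,0],
  ],
  turn=[
    [0,0,0],
    [0,0,0],
    [0,0,0],
    [0,0,0],
  ],
  gripper=[1,1,1,1],
  grip_force=25,
)

```text
time_s: 13.4
tcp_pos: [0.4617, 0.3147, 0.0533]
eef_rot: [-179.9, 0.0, -2.1]
contact_force: [-0.7, -1.3, 5.6]
opening: 0.178
grip_force: 25.0
```

Emit:
step_arm(
  dp=[
    [0,0,-1.5],
    [0,0,-3],
    [0,0,-4],
    [0,0,-2],
    [0,0,0],
  ],
  turn=[
    [0,0,0],
    [0,0,0],
    [0,0,0],
    [0,0,0],
    [0,0,0],
  ],
  gripper=[1,1,1,1,1],
)

```text
time_s: 13.9
tcp_pos: [0.4631, 0.316, 0.1611]
eef_rot: [-179.6, -0.3, -2.1]
contact_force: [0.2, 1.0, -0.8]
opening: 0.175
grip_force: 25.0
```

```bash
python3 - <<'E'
from plan import *
from fit import frame
s=status.sense();print(s['tcp_pos'],s['eef_rot'],s['opening'],s['grip_force'],s['contact_force'])
F=frame(-2.1,30);n=F[:,2]
hole=np.array([.4985,.0665,.1032]); t=hole+n*(.028+.036+.035-r.grip_depth)   # tip 35 mm above the lid
print(t); plan([(t,Rt(-2.1,n),7)])
im,d=snap('scene'); g=np.array(s['tcp_pos'])+[0,0,-.01]; c=proj('scene',g).astype(int)
cv2.imwrite('pics/pin2.png',cv2.resize(im[c[1]-40:c[1]+40,c[0]-50:c[0]+50],None,fx=6,fy=6,interpolation=cv2.INTER_CUBIC)[:,:,::-1])
E
```

```text
[0.4631 0.316  0.1611] [-179.6148   -0.2522   -2.0931] 0.17545020223680996 24.999810210429132 [ 0.1871  0.9993 -0.8432]
[0.497  0.0264 0.1727]
7 rows
 dp [[0.64, 4.12, -0.19], [0.64, 4.09, -0.5], [0.64, 4.04, -0.8], [0.64, 3.97, -1.09], [0.64, 3.88, -1.38], [0.64, 3.77, -1.67], [0.64, 3.64, -1.94]] 
 turn [[0.074, -0.001, 0.0], [0.074, -0.001, 0.0], [0.074, -0.001, 0.0], [0.074, -0.001, 0.0], [0.074, -0.001, 0.0], [0.074, -0.001, 0.0], [0.074, -0.001, 0.0]]
```

View pics/pin2.png

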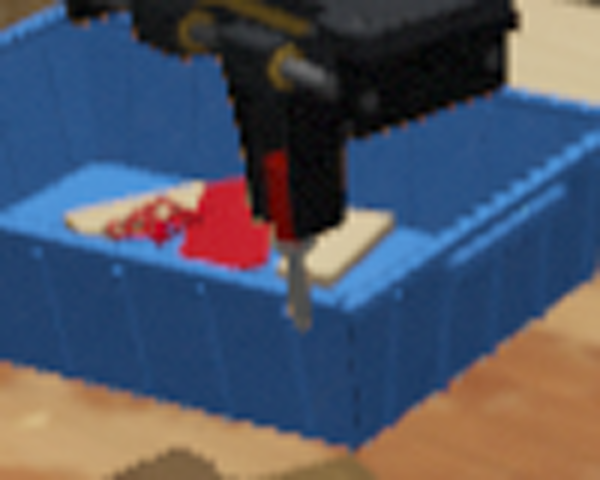

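The pin is held straight: collar at (291,240), tip at (302,328), with the same lean as when it stood in the block. I'll move it above the hole.

Emit:
step_arm(
  dp=[
    [0.65,4.1,-0.4],
    [0.65,4.1,-0.7],
    [0.65,4.05,-1.0],
    [0.65,3.95,-1.1],
    [0.65,3.9,-1.4],
  ],
  turn=[
    [0.074,0,0],
    [0.074,0,0],
    [0.074,0,0],
    [0.074,0,0],
    [0.074,0,0],
  ],
  gripper=[1,1,1,1,1],
)

```text
time_s: 14.45
tcp_pos: [0.4854, 0.1059, 0.1723]
eef_rot: [-158.6, 0.1, -2.1]
contact_force: [1.3, -0.1, -0.7]
opening: 0.175
grip_force: 25.0
```

Emit:
step_arm(
  dp=[
    [0.6,3.8,-1.6],
    [0.6,3.65,-1.3],
    [0,0,0],
    [0,0,0],
  ],
  turn=[
    [0.074,0,0],
    [0.074,0,0],
    [0,0,0],
    [0,0,0],
  ],
  gripper=[1,1,1,1],
)

```text
time_s: 14.85
tcp_pos: [0.4949, 0.0248, 0.1684]
eef_rot: [-150.3, 0.3, -2.4]
contact_force: [0.5, 1.3, -0.9]
opening: 0.177
grip_force: 25.0
```

```bash
cat > f4.py <<'E'
from fit import *
import sys
n='scene'
s=status.sense();p=np.array(s['tcp_pos']);R=Ro.from_euler('xyz',s['eef_rot'],degrees=True).as_matrix()
print(p,s['eef_rot'],s['contact_force'],s['grip_force'])
im,d=snap(n)
F=frame(-2.1,30); hole=np.array([.4966,.0646,.1031])  # scene-biased hole
H=proj(n,hole); tip=p+R[:,2]*.0453; print('hole px',H,'tip px if robot=scene',proj(n,tip),'robot tip rel. hole, tub axes mm',F.T@(tip-hole)*1e3)
S=10;c=((H+proj(n,tip))/2).astype(int); u0,v0=c[0]-30,c[1]-28
big=cv2.resize(im[v0:v0+56,u0:u0+60],None,fx=S,fy=S,interpolation=cv2.INTER_CUBIC)[:,:,::-1].copy()
L=[np.array(q)*[1,1,0] for q in circ(.062,.0065)]
E=lambda X:tuple(np.round((proj(n,X)-[u0,v0]+.5)*S).astype(int).tolist())
for a in np.linspace(0,6.28,30): cv2.circle(big,E(hole+F@np.array([.0065*np.cos(a),.0065*np.sin(a),0])),1,(255,0,255),-1)
cv2.line(big,E(hole),E(hole+F[:,2]*.1),(255,0,255),1); cv2.line(big,E(tip),E(tip-R[:,2]*.036),(255,255,0),1)
cv2.imwrite(f'pics/{sys.argv[1]}.png',big); print('crop origin',u0,v0,S)
np.savez('last.npz',im=im,d=d)
E
python3 f4.py g
```

```text
[0.4949 0.0248 0.1684] [-150.2676    0.301    -2.4428] [ 0.463   1.2503 -0.911 ] 25.000041355378926
hole px [300.0051 197.5171] tip px if robot=scene [305.8898 189.7119] robot tip rel. hole, tub axes mm [-2.0291  0.3161 31.1579]
crop origin 272 165 10
```

View pics/g.png

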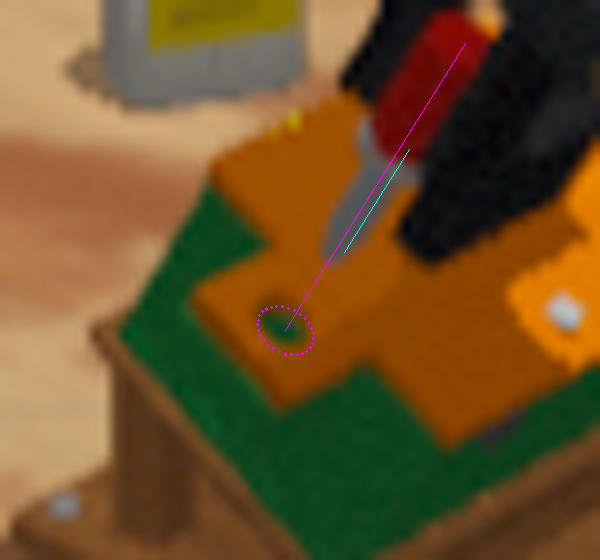

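```bash
python3 - <<'E'
from fit import *
n='scene';F=frame(-2.1,30);hole=np.array([.4966,.0646,.1031]);p=np.array([.4949,.0248,.1684]);R=Ro.from_euler('xyz',[-150.2676,.301,-2.4428],degrees=True).as_matrix()
tip=p+R[:,2]*.0453
J=np.stack([proj(n,tip+F[:,i]*.001)-proj(n,tip) for i in range(3)],1);print('px/mm in tub x,y,z\n',J)
col=tip-R[:,2]*.036
obs_tip=np.array([272,165])+np.array([334,259])/10-.5; obs_col=np.array([272,165])+np.array([386,168])/10-.5
print('tip diff',obs_tip-proj(n,tip),'col diff',obs_col-proj(n,col))
print('solve xy tip',np.linalg.solve(J[:,:2],obs_tip-proj(n,tip)),'col',np.linalg.solve(J[:,:2],obs_col-proj(n,col)))
im=np.load('last.npz')['im'];d=np.load('last.npz')['d']
# grey shaft & red pixels, depth in tub axes rel hole
hsv=cv2.cvtColor(im,cv2.COLOR_RGB2HSV)
for nm,m in (('red',cv2.inRange(hsv,(0,150,60),(5,255,255))|cv2.inRange(hsv,(172,150,60),(180,255,255))),('grey',cv2.inRange(hsv,(0,0,60),(180,90,200)))):
    k=np.zeros((400,640),bool);k[165:193,303:322]=1; v,u=np.nonzero((m>0)&k&(d>0)); P=world(n,u,v,d[v,u]); L=(P-hole)@F*1e3; k2=(np.abs(L[:,0])<15)&(np.abs(L[:,1])<20)
    print(nm,k2.sum()); 
    for a,uu,vv in sorted(zip(L[k2].tolist(),u[k2],v[k2]),key=lambda t:t[0][2])[::6]: print(np.round(a,1),uu,vv)
cam=imaging.get_calibration(n); o=-np.array(cam['R']).T@cam['t']; w=F.T@(o-hole); print('to camera dir in tub axes',w/np.linalg.norm(w))
E
```

```text
px/mm in tub x,y,z
 [[-0.3009 -0.3154  0.1765]
 [-0.3386  0.1672 -0.2796]]
tip diff [-1.002   0.6818] col diff [-2.2666  1.9436]
solve xy tip [-0.3022  3.4658] col [-1.4894  8.6084]
red 98
[-3.4 13.  74. ] 310 180
[-0.1 10.7 75.5] 310 178
[-3.8 10.5 79.8] 312 178
[-1.7 12.7 81.8] 311 177
[-3.6 12.9 84.2] 312 177
[-1.2 12.7 87.9] 312 175
[ 1.6 11.6 90.7] 312 173
[-7.2  9.3 93. ] 316 175
[ 0.5 12.6 95.8] 313 172
[ 0.2 11.7 98.9] 314 171
[ -5.1  14.5 100. ] 315 173
[  3.2  10.  101.1] 314 169
[ -8.6   7.8 103.7] 319 172
[ -4.1   6.9 104.5] 318 170
[  2.7   3.4 104.7] 317 167
[ -8.3  11.6 105.4] 318 172
[ -1.   11.1 106.5] 316 169
grey 41
[-3.8  8.1 37. ] 305 190
[-2.5  8.9 46.4] 306 187
[-2.7  7.8 49.5] 307 186
[-1.1  9.6 55.6] 307 184
[-2.3 10.9 61.3] 308 183
[ 2.7 10.3 68.6] 308 179
[-1.4 12.7 71.4] 309 180
to camera dir in tub axes [-0.2616  0.638   0.7242]
```

Emit:
step_arm(
  dp=[
    [0.2,-0.1,0.5],
    [0.2,-0.1,0.8],
    [0,0,0.7],
    [0,0,0],
    [0,0,0],
  ],
  turn=[
    [0,0,0],
    [0,0,0],
    [0,0,0],
    [0,0,0],
    [0,0,0],
  ],
  gripper=[1,1,1,1,1],
)

```text
time_s: 15.4
tcp_pos: [0.4998, 0.0393, 0.1541]
eef_rot: [-150.3, 0.1, -2.0]
contact_force: [-0.3, 0.1, -0.3]
opening: 0.176
grip_force: 25.0
```

```bash
cat > f5.py <<'E'
import sys
from fit import *
n='scene';F=frame(-2.1,30);hole=np.array([.4966,.0646,.1031])
s=status.sense();p=np.array(s['tcp_pos']);R=Ro.from_euler('xyz',s['eef_rot'],degrees=True).as_matrix();tip=p+R[:,2]*.0453
print(p,s['eef_rot'],s['contact_force'],'robot tip rel hole',F.T@(tip-hole)*1e3)
c=np.array([-.38,.925])
acc={'red':[],'grey':[]}
for _ in range(3):
    im,d=snap(n); hsv=cv2.cvtColor(im,cv2.COLOR_RGB2HSV)
    for nm,m in (('red',cv2.inRange(hsv,(0,150,60),(5,255,255))|cv2.inRange(hsv,(172,150,60),(180,255,255))),('grey',cv2.inRange(hsv,(0,0,60),(180,90,200)))):
        v,u=np.nonzero((m>0)&(d>0)); L=(world(n,u,v,d[v,u])-hole)@F*1e3
        h=F.T@(tip-hole)*1e3; z=L[:,2]-h[2]
        lo,hi=(42,72) if nm=='red' else (6,35)
        k=(z>lo)&(z<hi)&(np.hypot(L[:,0]-h[0],L[:,1]-h[1]-3)<16); acc[nm].append(L[k])
for nm,rr in(('red',8),('grey',4.5)):
    L=np.vstack(acc[nm]); t=L[:,0]*.925+L[:,1]*.38; q=L[:,:2]@c   # t: across view, q: towards camera
    tm=(np.percentile(t,5)+np.percentile(t,95))/2; w=np.abs(t-np.median(t))<2; qa=np.median(q[w])-rr
    print(nm,len(L),'z',L[:,2].mean(),'across mid',tm,'median',np.median(t),'width',np.ptp(t),'axis xy',np.array([.925,.38])*np.median(t)+c*qa)
np.savez('last.npz',im=im,d=d)
E
python3 f5.py
```

```text
[0.4998 0.0393 0.1541] [-150.2712    0.0558   -2.0109] [-0.306   0.124  -0.2652] robot tip rel hole [ 3.4781 -4.0181 11.42  ]
red 201 z 70.36463431352988 across mid 5.256949740701793 median 5.3113853952687995 width 13.626880156702384 axis xy [5.6164 0.3061]
grey 83 z 31.58146581576961 across mid 3.3855855848213436 median 3.578104611480194 width 7.688891003410926 axis xy [3.6592 0.509 ]
```

Emit:
step_arm(
  dp=[
    [0,0.26,0.3],
    [0,0,0.2],
    [0,0,0],
    [0,0,0],
  ],
  turn=[
    [0,0,0],
    [0,0,0],
    [0,0,0],
    [0,0,0],
  ],
  gripper=[1,1,1,1],
)

```text
time_s: 15.95
tcp_pos: [0.5, 0.0385, 0.1486]
eef_rot: [-150.3, 0.0, -2.1]
contact_force: [-0.5, -0.7, -0.9]
opening: 0.178
grip_force: 25.0
```

```bash
python3 f5.py; sed -n 1p /dev/null; python3 - <<'E'
from fit import *
n='scene';im=np.load('last.npz')['im'];F=frame(-2.1,30);hole=np.array([.4966,.0646,.1031])
H=proj(n,hole);u0,v0=(H-[25,35]).astype(int);S=11
big=cv2.resize(im[v0:v0+52,u0:u0+60],None,fx=S,fy=S,interpolation=cv2.INTER_CUBIC)[:,:,::-1].copy()
E=lambda X:tuple(np.round((proj(n,X)-[u0,v0]+.5)*S).astype(int).tolist())
for a in np.linspace(0,6.28,30): cv2.circle(big,E(hole+F@np.array([.0065*np.cos(a),.0065*np.sin(a),0])),1,(255,0,255),-1)
cv2.line(big,E(hole),E(hole+F[:,2]*.1),(255,0,255),1); cv2.imwrite('pics/h.png',big)
E
```

```text
[0.5    0.0385 0.1486] [-150.2627    0.0397   -2.1269] [-0.5121 -0.6888 -0.9167] robot tip rel hole [ 0.0971 -4.3252  7.0457]
red 206 z 65.60573340690402 across mid 2.3147479061970717 median 2.558990401517721 width 13.806339891213673 axis xy [ 2.8019 -0.086 ]
grey 80 z 26.713524156619048 across mid 0.3264308414531518 median 0.396171444436605 width 7.240440510569442 axis xy [ 0.4639 -0.0867]
```

View pics/h.png

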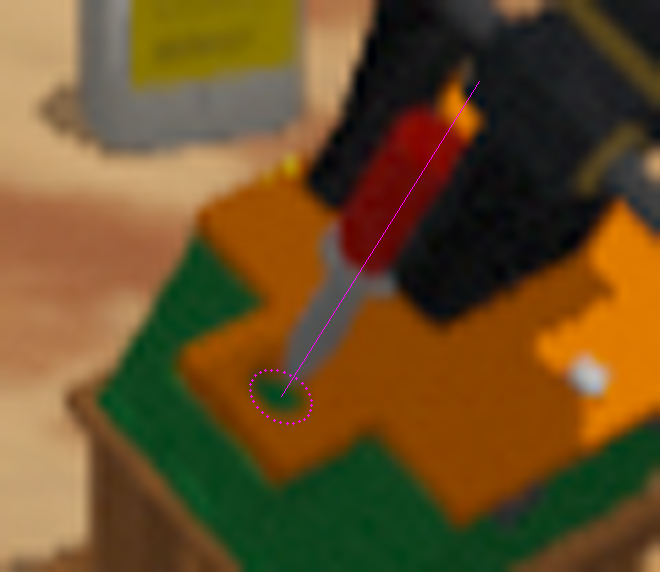

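The tip at (298,372) is right over the hole at (280,395), on its axis. I'll insert gently.

Emit:
step_arm(
  dp=[
    [0,0,0.3],
    [0,0,0.3],
    [0,0,0.3],
    [0,0,0.3],
    [0,0,0],
  ],
  turn=[
    [0,0,0],
    [0,0,0],
    [0,0,0],
    [0,0,0],
    [0,0,0],
  ],
  gripper=[1,1,1,1,1],
)

```text
time_s: 16.6
tcp_pos: [0.5004, 0.0449, 0.1379]
eef_rot: [-150.3, 0.0, -2.1]
contact_force: [0.1, -0.1, 0.0]
opening: 0.176
grip_force: 25.0
```

Emit:
step_arm(
  dp=[
    [0,0,0.3],
    [0,0,0.3],
    [0,0,0.3],
    [0,0,0.2],
    [0,0,0],
  ],
  turn=[
    [0,0,0],
    [0,0,0],
    [0,0,0],
    [0,0,0],
    [0,0,0],
  ],
  gripper=[1,1,1,1,1],
)

```text
time_s: 17.1
tcp_pos: [0.5012, 0.0504, 0.1288]
eef_rot: [-150.2, -0.1, -2.2]
contact_force: [2.5, 2.3, 0.4]
opening: 0.174
grip_force: 25.0
```

Emit:
step_arm(
  dp=[
    [0.1,-0.08,0],
    [0,0,0.3],
    [0,0,0.3],
    [0,0,0.2],
    [0,0,0],
  ],
  turn=[
    [0,0,0],
    [0,0,0],
    [0,0,0],
    [0,0,0],
    [0,0,0],
  ],
  gripper=[1,1,1,1,1],
)

```text
time_s: 17.6
tcp_pos: [0.5016, 0.0549, 0.1219]
eef_rot: [-150.2, 0.0, -2.1]
contact_force: [2.6, 0.9, 0.3]
opening: 0.175
grip_force: 25.0
```

Emit:
step_arm(
  dp=[
    [0.12,0,0],
    [0,0,0.3],
    [0,0,0.3],
    [0,0,0.2],
    [0,0,0],
  ],
  turn=[
    [0,0,0],
    [0,0,0],
    [0,0,0],
    [0,0,0],
    [0,0,0],
  ],
  gripper=[1,1,1,1,1],
)

```text
time_s: 18.1
tcp_pos: [0.5024, 0.0588, 0.1147]
eef_rot: [-150.3, 0.1, -2.1]
contact_force: [0.4, 1.3, -0.2]
opening: 0.177
grip_force: 25.0
```

Emit:
step_arm(
  dp=[
    [0,0,0.15],
    [0,0,0.15],
    [0,0,0],
    [0,0,0],
  ],
  turn=[
    [0,0,0],
    [0,0,0],
    [0,0,0],
    [0,0,0],
  ],
  gripper=[1,1,1,1],
)

```text
time_s: 18.5
tcp_pos: [0.5026, 0.0601, 0.1124]
eef_rot: [-150.3, 0.1, -2.1]
contact_force: [0.9, 0.3, -0.5]
opening: 0.177
grip_force: 25.0
```

Emit:
step_arm(
  dp=[
    [0,0,0.1],
    [0,0,0.1],
    [0,0,0],
    [0,0,0],
  ],
  turn=[
    [0,0,0],
    [0,0,0],
    [0,0,0],
    [0,0,0],
  ],
  gripper=[1,1,1,1],
)

```text
time_s: 18.9
tcp_pos: [0.5028, 0.0611, 0.1108]
eef_rot: [-150.3, 0.1, -2.1]
contact_force: [-0.4, -0.3, -0.6]
opening: 0.178
grip_force: 25.0
```

Emit:
step_arm(
  dp=[
    [0,0,0.1],
    [0,0,0.1],
    [0,0,0],
    [0,0,0],
  ],
  turn=[
    [0,0,0],
    [0,0,0],
    [0,0,0],
    [0,0,0],
  ],
  gripper=[1,1,1,1],
)

```text
time_s: 19.3
tcp_pos: [0.5031, 0.0613, 0.1105]
eef_rot: [-150.3, -0.0, -2.0]
contact_force: [-1.8, -3.9, 7.0]
opening: 0.174
grip_force: 25.0
```

Emit:
step_arm(
  dp=[
    [0,0,0.1],
    [0,0,0],
    [0,0,0],
  ],
  turn=[
    [0,0,0],
    [0,0,0],
    [0,0,0],
  ],
  gripper=[1,1,1],
)

```text
time_s: 19.6
tcp_pos: [0.5031, 0.0613, 0.1104]
eef_rot: [-150.3, -0.1, -2.0]
contact_force: [-3.8, -5.7, 12.3]
opening: 0.177
grip_force: 25.0
```

Emit:
step_arm(
  dp=[
    [0,0,-0.1],
    [0,0,0],
    [0,0,0],
    [0,0,0],
    [0,0,0],
  ],
  turn=[
    [0,0,0],
    [0,0,0],
    [0,0,0],
    [0,0,0],
    [0,0,0],
  ],
  gripper=[0.4,0.4,0.4,0.4,0.4],
)

```text
time_s: 20.1
tcp_pos: [0.5029, 0.0622, 0.1088]
eef_rot: [-150.3, 0.1, -2.1]
contact_force: [-0.5, -0.6, 0.1]
opening: 0.535
grip_force: 0.0
```

Emit:
step_arm(
  dp=[
    [0,0,-1.5],
    [0,0,-3.5],
    [0,0,-4],
    [0,0,-4],
    [0,0,0],
  ],
  turn=[
    [0,0,0],
    [0,0,0],
    [0,0,0],
    [0,0,0],
    [0,0,0],
  ],
  gripper=[0.4,0.4,0.4,0.4,0.4],
)

```text
time_s: 20.6
tcp_pos: [0.5036, -0.0053, 0.2281]
eef_rot: [-150.4, -0.7, -2.2]
contact_force: [0.7, 0.3, 0.3]
opening: 0.6
grip_force: 0.0
```

```bash
python3 - <<'E'
from fit import *
n='scene';F=frame(-2.1,30);hole=np.array([.4966,.0646,.1031])
im,d=snap(n); hsv=cv2.cvtColor(im,cv2.COLOR_RGB2HSV)
v,u=np.nonzero(((cv2.inRange(hsv,(0,150,60),(5,255,255))|cv2.inRange(hsv,(172,150,60),(180,255,255)))>0)&(d>0)); L=(world(n,u,v,d[v,u])-hole)@F*1e3
k=(np.hypot(L[:,0],L[:,1])<25)&(np.abs(L[:,2])<60);L=L[k];print('red',len(L),np.percentile(L,[2,50,98],axis=0))
zz=np.arange(4,40,6)
for z in zz:
    q=L[np.abs(L[:,2]-z)<3]; print(z,len(q),np.median(q,axis=0) if len(q) else '')
v,u=np.nonzero((cv2.inRange(hsv,(8,150,60),(22,255,255))>0)&(d>0));L=(world(n,u,v,d[v,u])-hole)@F*1e3
k=(np.abs(L[:,0])<45)&(L[:,1]>-115)&(L[:,1]<16)&(np.abs(L[:,2])<8);L=L[k]
co,*_=np.linalg.lstsq(np.c_[L[:,:2],np.ones(len(L))],L[:,2],rcond=None);print('lid slopes deg',np.degrees(co[:2]),'median z',np.median(L[:,2]),len(L))
E
```

```text
red 83 [[-6.9773 -5.1955  6.5823]
 [-1.4847  3.7791 28.0647]
 [ 5.4072  7.3804 38.4841]]
4 3 [-1.3536  4.8886  6.4608]
10 11 [-3.4509  4.6207 10.3543]
16 13 [-1.6788  4.1726 15.9358]
22 10 [-0.4859  4.3336 22.5199]
28 12 [-3.3631  5.4414 28.31  ]
34 24 [ 0.2526  2.2948 35.0012]
lid slopes deg [-0.1242 -0.2736] median z -1.7030843637260153 1002
```

```bash
python3 -c "
from rig import *
print(job_done())"
```

```text
the job is handed in; nothing more can be done
None
```

I handed the job in with the lid pressed home and the pin through both lugs, its collar seated on the lid. The gripper was clear, about 20.6 s had run, and the glue bottle and tape roll were not touched; the judge's verdict was not shown.

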